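# Set up the pour-over stand: zero the scale, clamp the dripper arm at its mark

### The job

Get the pour-over stand ready for coffee: with the mug left standing on the kitchen scale, first turn the black tare knob, which carries the dial, until the pointer reads zero on the red line. Then take the stand's black arm and its red cam lever together between the fingers, lightly so that the lever stays open (the arm drops if let go), raise the arm until the top of its collar just meets the underside of the blue ring on the post, and there squeeze the lever fully closed against the arm. Finish still holding arm and lever squeezed, so that I can set the dripper in, and leave the blue ring, the mug and everything else round about where they are.

Things in the scene. Friction and masses are not known exactly. Their poses are not given: they have to be found in the camera images.
- stand: pour-over coffee stand, fixed: dark wooden foot 170x150x18 mm and an upright flat steel post 22x16 mm with centimetre lines, top at 0.307 m. Origin: on the post's axis at the worktop. Its -x axis is the way the arm points (towards the robot at yaw 0), z up
- carriage (a joint): height of the sliding carriage (aluminium collar, black arm, lever; 0.28 kg in all) on the post, m: 0 at its bottom stop, where it starts, up to 0.13. It slides almost freely and drops when let go with the lever open; with the lever closed the cam clamps it
- cross_arm: the carriage's black arm: bar 14 mm wide, 20 mm high, reaching from the collar (ends 25 mm from the post's axis) along its own -x axis to a flat ring (outer diameter 104, hole 76, 10 mm thick) whose centre is 205 mm from the post's axis. Origin: on the post's axis at the bar's mid-height, 0.135 m above the worktop at carriage 0; its y axis points across the bar to the lever side
- bar_grip (a point): point on the middle of the bar's section, 94 mm out from the post's axis, where ribbed rubber marks the place to grip (10 mm either way along the bar will do); the bar's bare side is 7 mm from it along the arm's -y, the lever stands off its +y side
- cam_lever (a joint): angle of the red cam lever, rad: 0 fully closed (parallel to the arm), starts open at 0.25 to 0.285 (stop 0.29). Upright pivot at the collar, 22 mm beside the post's axis on the arm's +y side; it stays where left. At the grip point it takes about 9 N to move it and up to 12 N to finish, so a light grip of 3 to 6 N lifts the arm without closing it and one of 15 to 40 N closes it
- lever_handle: handle of the red lever, 9 mm thick, 18 mm high, from 27 to 133 mm from its pivot, level with the arm. Origin: at the pivot; its -x axis runs out along the handle. Its outer face passes through the pivot
- lever_grip (a point): point on the outer face of the lever handle (ribbed), 94 mm from the pivot, level with the arm. From the bar's bare side to the lever's outer face it is about 60 mm here when open, 29 mm closed. The arm cannot give sideways: as the lever closes, the hand must travel half as far as the fingers close, across the bar away from the lever (about 15 mm), so that the finger on the bar stays put
- marker_ring (a joint): height of the blue rubber marker ring (34x29 mm, 7 mm thick) on the post, m; equals the value of joint carriage at which the collar's top just meets the ring's underside. It is not to be moved; it does not stop the collar
- ring_underside (a point): centre of the underside of the blue marker ring, on the post's axis
- collar_top (a point): centre of the top face of the aluminium collar (50 mm high, 50x42 mm), on the post's axis, 25 mm above the arm's mid-height
- scale: white mechanical kitchen scale, fixed, 124x290x33 mm, its platform under the arm's ring. Origin: centre of its underside, z up; a steel platform (diameter 112 mm) lies at y = -85 mm, the round dial (diameter 107 mm) at y = +85 mm. The weight on the platform holds the pointer off zero
- tare_knob (a joint): angle of the tare knob in the middle of the dial, rad, growing clockwise seen from above, range -0.7 to 2.2. The dial plate with its red zero line turns with the knob, the pointer does not; it stays where left (0.03 N m). From the start it needs 0.2 to 1.5 rad clockwise
- knob_grip (a point): on the knob's axis at the height to grip, 60 mm above the worktop. The knob is a black bar 38 mm long (its x axis), 12 mm wide, standing from 45 to 69 mm above the worktop on a disc of 38 mm diameter; the pointer turns below at 38 mm, the dial lies at 36 mm
- pointer_tip (a point): outer end of the black pointer, 45 mm from the knob's axis; the weight on the platform sets its direction
- zero_mark (a point): point on the red zero line of the dial plate, 45 mm from the knob's axis in the direction of the knob bar's +x end: the scale reads zero when the pointer's tip is over this point
- mug: small spotted white mug, 63 mm across, 55 mm high, handle on its -y side, 0.16 to 0.30 kg, standing on the platform (its foot 48 mm above the worktop, less when loaded); its origin is under it, 14 mm from the middle of the bowl towards the handle. Not to be touched
- platform_centre (a point): centre of the top of the scale's platform
- dripper: loose white ceramic coffee dripper, 112 mm across, 82 mm high, with a handle on its +y side; origin under its centre. Not to be touched
- coffee_jar: loose glass coffee jar with brown lid, 66 mm across, 110 mm high; origin under its centre. Not to be touched
- teaspoon: loose teaspoon, 137 mm long; origin under its middle. Not to be touched

How it is judged:
By the outcome, as a careful person would: the job done as asked, in the order asked, and still so for the second after the job is handed in, while the arm keeps its last pose, push and grip.
It also fails if it takes over 58 s, if anything falls off the work surface, if the arm or the gripper's body presses on something with over 40 N, if the wrist force passes 120 N, or if a joint passes its speed limit or range.

### The arm

A 6-joint arm with a two-finger parallel gripper is mounted at the origin on a cart in front of the work surface, level with it; the furniture and walls round the work are solid. World frame = base frame: x ahead of the robot, y to its left, z up, the work surface at z = 0. Lengths are in m, angles in rad, forces in N, time in s.
With the tool pointing down it reaches from about 0.35 to 0.725 m from the base axis. Payload 6 kg.
Tool frame: the origin (TCP) lies on the front face of the gripper's body, between the roots of the fingers; the fingertips stand 73 mm ahead of it and the grasp point (between the pads) lies 54 mm ahead of it; z points along the fingers, y is the line along which they close (so a half turn about z gives the same grasp; the last joint's range is limited). The gripper opens to 85 mm and grips with 20 to 120 N. Pads are 22 mm wide; open, the fingers measure 114 mm over their backs; the gripper's body (76 mm by 85 mm) begins 54 mm behind the grasp point. The pads swing forward as they close: fully open they stand 13 mm farther back than shut.
Start: joints at [1.547, 0.04, 0.085, 0, -1.615, -0.334], TCP at [0.21, 0.562, 0.304] pointing down, gripper open.
Joint ranges: [-2.56, 2.56], [-1.29, 2.01], [-1.08, 1.49], [-3.29, 1.98], [-2.81, -0.18], [-2.99, 2.99]. Speed limits (rad/s): [2.57, 2.57, 3.01, 3.14, 3.14, 3.14].

### API

Orientations are given as a unit quaternion [w, x, y, z].
In Python, from workcell import r gives the robot as it stands.
- The arm moves only by the tool play_rows, never from a script. Its argument "rows" is a list of rows, each a list of 3 entries, a list of its own where there are three numbers: the opening, from -1 (shut) to 1 (fully open), then the shift along the tool's x, y, z in cm, then the turn, a rotation vector about the tool's x, y, z in degrees. In form: [[grip, [x, y, z], [wx, wy, wz]], ...]. A call has 1 to 5 rows; each row is the pose to reach, as a shift and turn from the pose commanded when the call began, along the tool's axes at that moment; what a row does not reach only later rows make up. A row lasts 1/12 s, in which the tool goes at most 41.7 mm and 7.16 degrees, less where a joint would pass 70% of its speed; a pose out of reach is approached as far as the arm can. A call with a gripper value outside its range is refused whole. The fingers move at their own pace and stop on an object; the grip force is fixed at half the most. Time passes only in rows, so rows that repeat a pose let the fingers close. It gives the time, the measured TCP pose, the force, the opening and the grip force at its end, in the units of the state.
- r.sense(): the state, without advancing time (a new reading comes with each control period).
- r.read_camera(name): name is "side" or "top" or "wrist"; returns the picture (384x512x3 uint8, red, green, blue); there is no depth.
- r.calibration(name): a dict with "camera_matrix" (3x3 intrinsics, pixels), "distortion" ([k1, k2, p1, p2, k3] as OpenCV has them; the pictures are not rectified), "extrinsics" (4x4, takes a point from world to camera coordinates). Camera axes: x right, y down, z forward; pixel columns grow to the right and rows downward; lengths in m; the calibration is good to about 2 mm. A picture is of the moment at which its call begins: read the wrist's pose just before it. calibration takes no time and is no camera call; for the wrist camera it gives the pose at the moment of the call.
- r.close_job(): hands the job in; it is judged then, once.
The state is a dict: "t": time; "q": joint angles; "qd": joint speeds; "joint_torque": joint torques, N m; "tool_pos": TCP position; "eef_rot": TCP orientation; "ft_force": force on the tool from outside, world axes, zero at the start; "moment": the same for the moment, N m; "width": finger opening in m; "gripper_force": force on a finger pad.
Only numpy, scipy, OpenCV 4.12 (cv2) and the standard library are available. Lean on these libraries where they do the work, as an engineer would, in place of code of your own. Each camera call takes 0.05 s, during which the arm holds its last target. There are 200 camera calls.

## Working session

There is one attempt and no reset: what is moved stays moved. The work goes in short steps, Python scripts to look and compute and a tool call to move; the robot and the scene stay as the last step left them, time stands still between calls to the robot, and variables do not carry over. Pictures are saved under pics/ and viewed, at most 10 in all, crops included, and the job is handed in when it is done.

Besides the shell and the picture viewer there is one more tool, called after ">>>" as name(argument=value, ...) on one line, values as JSON. play_rows: Moves the arm, as the interface text tells. Its arguments: {"type":"object","properties":{"rows":{"type":"array"}},"required":["rows"]}

```bash
ls; mkdir -p pics; python3 - <<'E'
from workcell import r
import cv2,numpy as np
s=r.sense();print(s['t'],s['tool_pos'],s['eef_rot'],s['width'])
a=r.read_camera('side');b=r.read_camera('top')
for n in('side','top'):
    c=r.calibration(n);print(n,np.round(c['camera_matrix'],1).tolist(),np.round(c['extrinsics'],3).tolist(),c['distortion'])
cv2.imwrite('pics/side0.png',a[...,::-1]);cv2.imwrite('pics/top0.png',b[...,::-1])
E
```

```text
pics
0.0 [0.20998739 0.56184879 0.30284597] [ 8.95789858e-04  9.84039634e-01 -1.77947151e-01 -9.05138728e-05] 0.08559341907706332
side [[370.2, 0.0, 250.9], [0.0, 370.2, 190.5], [0.0, 0.0, 1.0]] [[0.97, -0.241, -0.021, -0.581], [-0.139, -0.486, -0.863, 0.14], [0.198, 0.84, -0.505, 1.069], [0.0, 0.0, 0.0, 1.0]] [-0.02474714  0.          0.          0.          0.        ]
top [[395.3, 0.0, 253.4], [0.0, 395.3, 184.2], [0.0, 0.0, 1.0]] [[-0.021, -0.999, 0.026, -0.097], [-0.996, 0.019, -0.091, 0.579], [0.091, -0.027, -0.996, 1.227], [0.0, 0.0, 0.0, 1.0]] [-0.06536588  0.          0.          0.          0.        ]
```

View pics/side0.png

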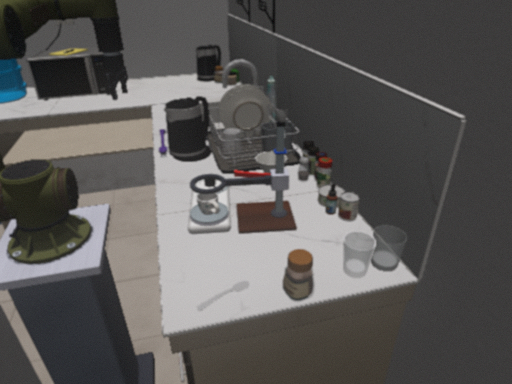

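View pics/top0.png

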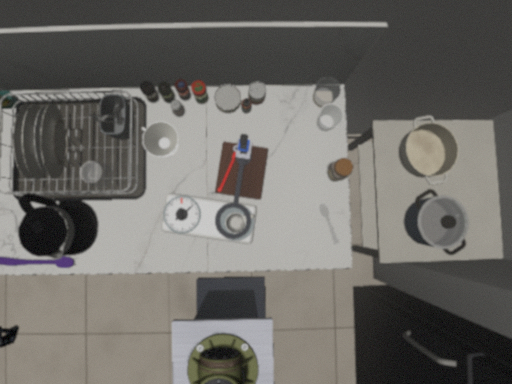

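Side: collar at (279,182), blue ring at (280,152), arm's ring at (208,184), lever at (253,173). Top: dial at (182,214), post at (243,145), red lever from (220,190) to (235,152), arm's ring at (234,221).

```bash
cat > h.py <<'E'
import cv2,numpy as np
from scipy.spatial.transform import Rotation as R
def ray(c,p):
    u=cv2.undistortPoints(np.array([[p]],float),c['camera_matrix'],np.array(c['distortion']))[0,0]
    E=np.array(c['extrinsics']);d=E[:3,:3].T@np.r_[u,1];return -E[:3,:3].T@E[:3,3],d/np.linalg.norm(d)
def onz(c,p,z):
    o,d=ray(c,p);return o+d*(z-o[2])/d[2]
def tri(l):
    A=np.zeros((3,3));b=np.zeros(3)
    for c,p in l:
        o,d=ray(c,p);M=np.eye(3)-np.outer(d,d);A+=M;b+=M@o
    return np.linalg.solve(A,b)
def proj(c,P):
    E=np.array(c['extrinsics']);return cv2.projectPoints(np.array(P,float).reshape(-1,3),cv2.Rodrigues(E[:3,:3])[0],E[:3,3],c['camera_matrix'],np.array(c['distortion']))[0][:,0]
def Rq(q): return R.from_quat(np.r_[q[1:],q[0]])
E
python3 - <<'E'
from h import *
from workcell import r
a=cv2.imread('pics/side0.png');b=cv2.imread('pics/top0.png');cs=r.calibration('side');ct=r.calibration('top')
w=r.read_camera('wrist');cw=r.calibration('wrist');cv2.imwrite('pics/wrist0.png',w[...,::-1])
print(np.round(cw['camera_matrix'],1).tolist(),np.round(cw['extrinsics'],3).tolist())
def masks(im,roi):
    x0,y0,x1,y1=roi;h=cv2.cvtColor(im,cv2.COLOR_BGR2HSV)
    for n,(lo,hi) in dict(red=((0,130,80),(6,255,255)),red2=((172,130,80),(180,255,255)),blue=((100,110,50),(125,255,255))).items():
        m=np.zeros(h.shape[:2],np.uint8);m[y0:y1,x0:x1]=cv2.inRange(h,lo,hi)[y0:y1,x0:x1]
        k,l,st,c=cv2.connectedComponentsWithStats(m)
        for i in range(1,k):
            if st[i,4]>3:print(n,st[i],c[i].round(1))
masks(a,(180,110,310,240));print();masks(b,(155,125,280,250))
print('dial',onz(ct,(182,214),.036),'foot mid',onz(ct,(242,171),.018),'ring',onz(ct,(234,221),.14),'ring tri',tri([(ct,(234,221)),(cs,(208,184))]),'bluering',tri([(ct,(243,147)),(cs,(280,152))]))
cc=np.vstack([np.pad(cv2.resize(b[125:250,150:280],None,fx=3,fy=3,interpolation=2),((0,0),(0,10),(0,0))),])
cc2=cv2.resize(a[110:240,180:310],None,fx=3,fy=3,interpolation=2)
H=max(cc.shape[0],cc2.shape[0]);cv2.imwrite('pics/crop0.png',np.hstack([np.pad(x,((0,H-x.shape[0]),(0,0),(0,0))) for x in(cc,cc2)]))
E
```

```text
[[312.6, 0.0, 252.4], [0.0, 312.6, 188.1], [0.0, 0.0, 1.0]] [[-0.351, -0.936, 0.002, 0.6], [-0.893, 0.335, 0.301, -0.041], [-0.283, 0.104, -0.954, 0.38], [0.0, 0.0, 0.0, 1.0]]
red [234 170  36   7 129] [249.1 173.2]
red2 [236 174   4   2   4] [237.5 174.5]
blue [274 149  13   5  44] [280.  151.5]

red [217 152  18  40 171] [226.7 172.7]
blue [238 141  11  11  47] [243.5 147.1]
dial [0.48662202 0.11729607 0.036     ] foot mid [ 0.62072663 -0.07270953  0.018     ] ring [ 0.46167331 -0.0472129   0.14      ] ring tri [ 0.46283626 -0.04721572  0.13502736] bluering [ 0.66376514 -0.07753597  0.22102949]
```

View pics/crop0.png

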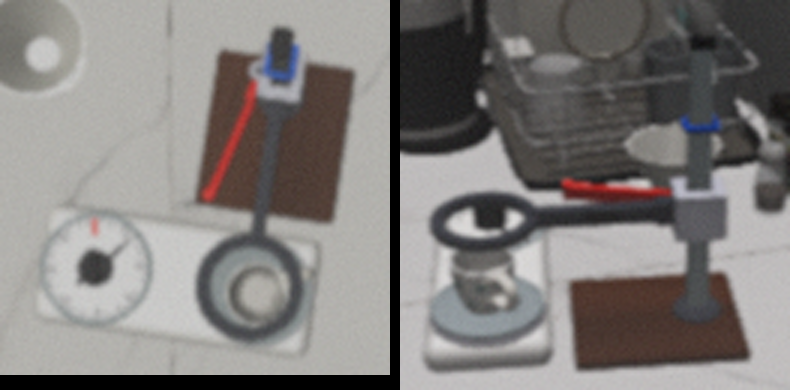

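View pics/wrist0.png

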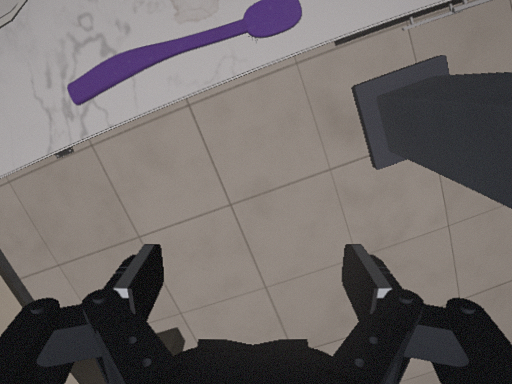

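Crop: the red zero line points up from the knob at about (182,214) and the pointer is about 50° clockwise of it. The wrist view shows only the floor, so I'm moving to look at the dial from close by.

```bash
cat >> h.py <<'E'
def go(r,P,yaw=None,cmd=None):
    "shift(cm), turn(deg) from present pose to TCP P with tool x at world yaw (deg), tool down"
    s=r.sense();M=Rq(s['eef_rot']);d=M.inv().apply(np.array(P)-s['tool_pos'])*100
    y=np.deg2rad(yaw);X=np.array([np.cos(y),np.sin(y),0]);T=R.from_matrix(np.c_[X,np.cross([0,0,-1],X),[0,0,-1]])
    print(np.round(d,2),np.round(np.rad2deg((M.inv()*T).as_rotvec()),2))
E
python3 - <<'E'
from h import *
from workcell import r
go(r,(.30,.33,.30),0);go(r,(.45,.117,.24),0)
E
```

```text
[16.55 18.57  0.34] [ 8.00e-02  1.00e-02 -2.05e+01]
[38.06 33.26  6.36] [ 8.00e-02  1.00e-02 -2.05e+01]
```

>>> play_rows(rows=[[1, [3, 3.5, 0], [0, 0, -4]], [1, [6, 7, 0], [0, 0, -8]], [1, [9, 10.5, 0], [0, 0, -12]], [1, [12.5, 14, 0], [0, 0, -16]], [1, [15.5, 17.5, 0], [0, 0, -20.5]]])

```text
t: 0.57
tool_pos: [0.2851, 0.3657, 0.3035]
eef_rot: [0.0, 1.0, 0.002, -0.0]
ft_force: [0.5, 0.1, 0.9]
width: 0.0851
gripper_force: 0.0
```

```bash
python3 - <<'E'
from h import *
from workcell import r
print(r.sense()['tool_pos'],r.sense()['t']);go(r,(.45,.117,.24),0)
E
```

```text
[0.28505311 0.36572394 0.30348491] 0.5667
[16.39 24.94  6.36] [0.02 0.01 0.24]
```

>>> play_rows(rows=[[1, [2, 3, 0], [0, 0, 0]], [1, [5, 7, 1], [0, 0, 0]], [1, [8, 11, 2.5], [0, 0, 0]], [1, [11, 15, 4], [0, 0, 0]], [1, [14, 19, 5], [0, 0, 0]]])

```text
t: 0.98
tool_pos: [0.402, 0.2066, 0.2623]
eef_rot: [-0.0, 1.0, 0.0, -0.0]
ft_force: [2.0, 1.3, 0.2]
width: 0.0857
gripper_force: 0.0
```

>>> play_rows(rows=[[1, [2, 3, 1], [0, 0, 0]], [1, [2, 4, 1], [0, 0, 0]], [1, [2, 4, 1], [0, 0, 0]], [1, [2, 4, 1], [0, 0, 0]]])

```text
t: 1.32
tool_pos: [0.4217, 0.1681, 0.2531]
eef_rot: [-0.0, 1.0, -0.001, 0.0]
ft_force: [-0.2, 0.7, 0.1]
width: 0.0856
gripper_force: 0.0
```

```bash
python3 - <<'E'
from h import *
from workcell import r
print(r.sense()['tool_pos'],r.sense()['t'])
w=r.read_camera('wrist');cv2.imwrite('pics/w1.png',w[...,::-1])
E
```

```text
[0.42167227 0.16812014 0.2530621 ] 1.3167
```

View pics/w1.png

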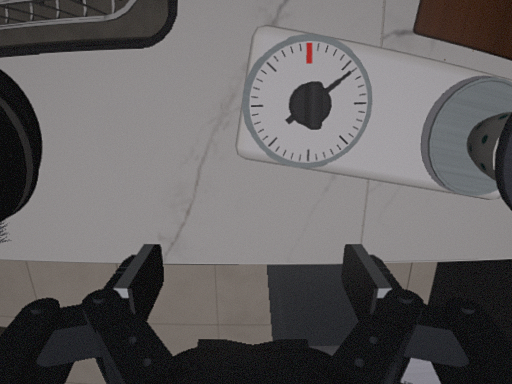

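The wrist view shows the dial's rim centred at about (308,100), the red zero mark at (309,52), the pointer's tip at (351,71) and the black knob at (312,104).

```bash
cat >> h.py <<'E'
def dial(r,name):
    c=r.calibration('wrist');w=r.read_camera('wrist');cv2.imwrite(name,w[...,::-1]);return c,w
E
python3 - <<'E'
from h import *
from workcell import r
c=r.calibration('wrist');w=cv2.imread('pics/w1.png');ct=r.calibration('top');t=cv2.imread('pics/top0.png')
h=cv2.cvtColor(w,cv2.COLOR_BGR2HSV)
m=cv2.inRange(h,(0,130,80),(6,255,255))|cv2.inRange(h,(174,130,80),(180,255,255));m[:,:240]=0;m[:,380:]=0;m[150:]=0
ys,xs=np.nonzero(m);red=(xs.mean(),ys.mean())
g=cv2.cvtColor(w,cv2.COLOR_BGR2GRAY)
k=(g<75).astype(np.uint8);k[:40]=0;k[165:]=0;k[:,:245]=0;k[:,:372][:,370:]=0;k[:,372:]=0
n,l,st,ce=cv2.connectedComponentsWithStats(k)
i=1+np.argmax(st[1:,4]);print(st[i],ce[i]);K=(l==i)
ys,xs=np.nonzero(K);P=np.array([onz(c,(x,y),.038) for x,y in zip(xs,ys)])
# dial rim: white face interior
f=(g>140).astype(np.uint8)
# rim grey ring: hough on gray
ci=cv2.HoughCircles(cv2.GaussianBlur(g,(5,5),1),cv2.HOUGH_GRADIENT,1,40,param1=100,param2=30,minRadius=52,maxRadius=72);print(ci)
rim=ci[0,0,:2] if ci is not None else (308,100)
C=onz(c,rim,.036);print('centre',C,'red',onz(c,red,.036),red)
print('from top', onz(ct,(181.7,214.3),.069))
tip=P[np.argmax((P[:,:2]-C[:2])@np.array([.7,-.7]))]
print('tip',tip,np.linalg.norm(tip[:2]-C[:2]))
for n,p in(('red',onz(c,red,.036)),('tip',tip)):
    v=p-C;print(n,np.rad2deg(np.arctan2(v[1],v[0])),np.linalg.norm(v[:2]))
cv2.imwrite('pics/z1.png',cv2.resize(w[20:180,230:390],None,fx=3.5,fy=3.5,interpolation=2))
E
```

```text
[ 286   71   65   58 1633] [311.23759951 103.37966932]
[[[309.5  97.5  57.1]
  [489.5 142.5  67.8]]]
centre [0.49139881 0.1188032  0.036     ] red [0.5294314  0.12083939 0.036     ] (np.float64(309.0), np.float64(52.5))
from top [0.48509289 0.11313132 0.069     ]
tip [0.51364333 0.08442092 0.038     ] 0.040950695589462356
red 3.0645817763878243 0.03808705153393235
tip -57.09808638256102 0.040950695589462356
```

View pics/z1.png

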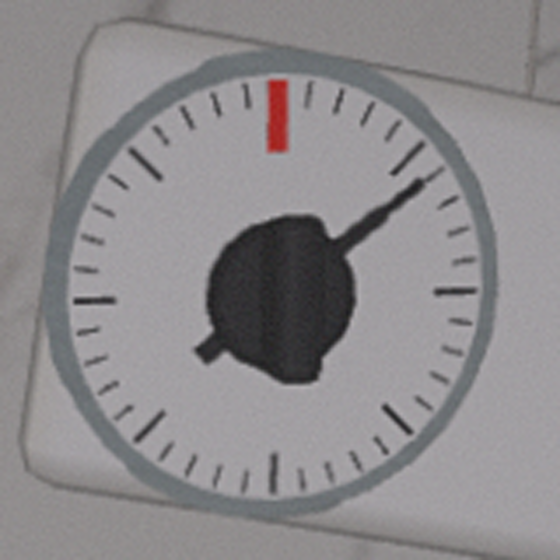

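```bash
python3 - <<'E'
from h import *
from workcell import r
c=r.calibration('wrist');ct=r.calibration('top')
q=lambda x,y:(230+x/3.5,20+y/3.5)
C=onz(c,q(275.5,295.5),.036)
for n,p,z in(('red',q(278,115),.036),('tip',q(424,180),.038),('tail',q(205,355),.038),('bartop',q(293,300),.069)):
    P=onz(c,p,z);v=P-C;print(n,P,np.rad2deg(np.arctan2(v[1],v[0])),np.linalg.norm(v[:2]))
print(C)
print('tri knob',tri([(c,q(293,300)),(ct,(181.7,214.3))]))
P=np.array([onz(c,q(424,180),.038),onz(c,q(205,355),.038)]);v=P[0]-P[1];print('ptr dir',np.rad2deg(np.arctan2(v[1],v[0])))
go(r,(C[0],C[1],.19),0)
E
```

```text
red [0.52914208 0.12045564 0.036     ] 1.5915845286341979 0.043821042448005165
tip [0.51414366 0.08343967 0.038     ] -51.1779411524076 0.04594917342297101
tail [0.4703267  0.13715111 0.038     ] 129.96392028472658 0.02337088812515643
bartop [0.48577024 0.12099528 0.069     ] 76.17569442486538 0.001809166210737298
[0.48533795 0.11923852 0.036     ]
tri knob [0.4851223  0.11665293 0.04671776]
ptr dir -50.79297417599952
[6.38 4.96 6.33] [-0.03 -0.02 -0.  ]
```

>>> play_rows(rows=[[1, [2, 1.6, 1.2], [0, 0, -1.5]], [1, [4.5, 3.4, 3], [0, 0, -1.5]], [1, [6.4, 4.9, 5], [0, 0, -1.5]], [1, [6.4, 4.9, 6.3], [0, 0, -1.5]], [1, [6.4, 4.9, 6.3], [0, 0, -1.5]]])

```text
t: 1.78
tool_pos: [0.4846, 0.1197, 0.1864]
eef_rot: [0.001, 1.0, 0.013, -0.003]
ft_force: [-0.0, -0.1, 0.2]
width: 0.0854
gripper_force: 0.0
```

```bash
python3 - <<'E'
from h import *
from workcell import r
go(r,(.4853,.1195,.121),1.5)
E
```

```text
[0.1  0.01 6.54] [ 0.12  0.31 -0.01]
```

>>> play_rows(rows=[[1, [0.05, 0, 2], [0, 0, 0]], [1, [0.1, 0, 4], [0, 0, 0]], [0.2, [0.1, 0, 6], [0, 0, 0]], [-0.3, [0.1, 0, 6.5], [0, 0, 0]], [-1, [0.1, 0, 6.5], [0, 0, 0]]])

```text
t: 2.2
tool_pos: [0.4858, 0.1204, 0.1247]
eef_rot: [0.0, 1.0, 0.014, -0.001]
ft_force: [0.0, 0.0, 0.4]
width: 0.0519
gripper_force: 0.0
```

>>> play_rows(rows=[[-1, [0, 0, 0], [0, 0, 0]], [-1, [0, 0, 0], [0, 0, 0]], [-1, [0, 0, 0], [0, 0, 0]], [-1, [0, 0, 0], [0, 0, 0]]])

```text
t: 2.53
tool_pos: [0.4873, 0.1185, 0.1272]
eef_rot: [0.001, 1.0, 0.013, 0.001]
ft_force: [-1.2, -6.9, 5.6]
width: 0.0104
gripper_force: 60.6
```

>>> play_rows(rows=[[-1, [0, 0, 0], [0, 0, 5]], [-1, [0, 0, 0], [0, 0, 11]], [-1, [0, 0, 0], [0, 0, 17]], [-1, [0, 0, 0], [0, 0, 23]], [-1, [0, 0, 0], [0, 0, 29]]])

```text
t: 2.95
tool_pos: [0.4874, 0.1182, 0.1272]
eef_rot: [0.001, 0.971, -0.24, 0.001]
ft_force: [-0.6, -6.4, 5.1]
width: 0.0104
gripper_force: 60.5
```

>>> play_rows(rows=[[-1, [0, 0, 0], [0, 0, 6]], [-1, [0, 0, 0], [0, 0, 12]], [-1, [0, 0, 0], [0, 0, 18]], [-1, [0, 0, 0], [0, 0, 21]], [-1, [0, 0, 0], [0, 0, 21]]])

```text
t: 3.37
tool_pos: [0.4873, 0.1181, 0.1272]
eef_rot: [0.001, 0.911, -0.412, 0.001]
ft_force: [-0.6, -6.8, 3.7]
width: 0.0103
gripper_force: 60.6
```

```bash
python3 - <<'E'
from h import *
from workcell import r
s=r.sense();print(s['tool_pos'],-np.rad2deg(2*np.arctan2(s['eef_rot'][2],s['eef_rot'][1])),s['ft_force'],s['moment'])
w=r.read_camera('wrist');t=r.read_camera('top')
cv2.imwrite('pics/a2.png',np.hstack([w[120:384,60:460,::-1],cv2.resize(t[180:246,142:242,::-1],(400,264),interpolation=2)]))
E
```

```text
[0.4873177  0.11808514 0.12720745] 48.70778072978569 [-0.62381557 -6.82956844  3.70791945] [-2.20572735  0.34991852 -0.0077776 ]
```

View pics/a2.png

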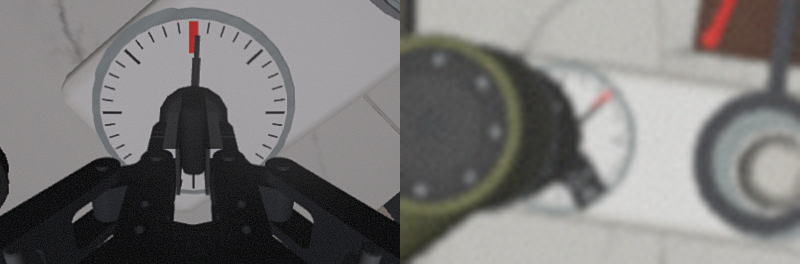

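The pointer's tip (197,37) lies slightly right of the red line's middle (194,37) in the crop, so a few degrees remain. I'll compute them.

```bash
cat > dial.py <<'E'
from h import *
from workcell import r
c=r.calibration('wrist');w=r.read_camera('wrist')[...,::-1].copy();g=cv2.cvtColor(w,cv2.COLOR_BGR2GRAY);h=cv2.cvtColor(w,cv2.COLOR_BGR2HSV)
m=cv2.inRange(h,(0,120,70),(7,255,255))|cv2.inRange(h,(173,120,70),(180,255,255));m[:125]=0;m[190:]=0;m[:,:200]=0;m[:,320:]=0
ys,xs=np.nonzero(m);A=[onz(c,(x,y),.036) for x,y in zip(xs,ys)];A=np.array(A)
k=(g<70);k[:150]=0;k[206:]=0;k[:,:240]=0;k[:,275:]=0
ys2,xs2=np.nonzero(k);B=np.array([onz(c,(x,y),.038) for x,y in zip(xs2,ys2)])
C=np.array([.4853,.1195])
ang=lambda P:np.rad2deg(np.arctan2(*(P[:2]-C)[::-1]))
print('red px',xs.min(),xs.max(),ys.min(),ys.max(),'ptr rows')
for y in range(150,206,6):
    a=xs[ys==y];b=xs2[ys2==y];print(y,a.mean() if len(a) else None,(b.min(),b.max()) if len(b) else None)
near=B[np.linalg.norm(B[:,:2]-C,axis=1)>.03]
print('red ang',ang(A.mean(0)),'ptr ang',ang(near.mean(0)),len(near))
v=cv2.fitLine(near[:,:2].astype(np.float32),2,0,.01,.01).ravel();print('ptr line',np.rad2deg(np.arctan2(v[1],v[0])))
v=cv2.fitLine(A[:,:2].astype(np.float32),2,0,.01,.01).ravel();print('red line',np.rad2deg(np.arctan2(v[1],v[0])),'red mean',A.mean(0),'ptr',near.mean(0))
E
python3 dial.py
```

```text
red px 249 257 142 172 ptr rows
150 253.0 (np.int64(267), np.int64(267))
156 251.5 (np.int64(255), np.int64(259))
162 251.5 (np.int64(255), np.int64(258))
168 251.5 (np.int64(254), np.int64(258))
174 None (np.int64(255), np.int64(258))
180 None (np.int64(253), np.int64(259))
186 None (np.int64(253), np.int64(259))
192 None (np.int64(252), np.int64(258))
198 None (np.int64(252), np.int64(258))
204 None (np.int64(252), np.int64(258))
red ang -47.92477286653836 ptr ang -51.1440177801809 152
ptr line -52.696865
red line -53.11953 red mean [0.51561199 0.08592388 0.036     ] ptr [0.50881944 0.09030617 0.038     ]
```

>>> play_rows(rows=[[-1, [0, 0, 0], [0, 0, 1.5]], [-1, [0, 0, 0], [0, 0, 3]], [-1, [0, 0, 0], [0, 0, 3]], [-1, [0, 0, 0], [0, 0, 3]]])

```text
t: 3.85
tool_pos: [0.4873, 0.1181, 0.1272]
eef_rot: [0.001, 0.901, -0.435, 0.001]
ft_force: [-0.9, -7.6, 4.4]
width: 0.0102
gripper_force: 60.6
```

```bash
python3 dial.py; python3 -c "
from h import *
from workcell import r
c=r.calibration('wrist');w=r.read_camera('wrist')[...,::-1].copy()
h=cv2.cvtColor(w,cv2.COLOR_BGR2HSV)
m=(cv2.inRange(h,(0,120,70),(7,255,255))|cv2.inRange(h,(173,120,70),(180,255,255)))
for y in range(140,176,2): x=np.nonzero(m[y,200:320])[0]+200; print(y,list(x))
"
```

```text
red px 249 257 142 172 ptr rows
150 253.0 (np.int64(267), np.int64(267))
156 253.4 (np.int64(250), np.int64(255))
162 253.4 (np.int64(251), np.int64(255))
168 253.0 (np.int64(250), np.int64(255))
174 None (np.int64(251), np.int64(254))
180 None (np.int64(250), np.int64(256))
186 None (np.int64(250), np.int64(256))
192 None (np.int64(250), np.int64(256))
198 None (np.int64(250), np.int64(256))
204 None (np.int64(250), np.int64(256))
red ang -51.34722313275701 ptr ang -51.27767884965911 168
ptr line -53.81287
red line -51.29661 red mean [0.51396716 0.08365703 0.036     ] ptr [0.50906292 0.0898627  0.038     ]
140 []
142 [np.int64(249), np.int64(250), np.int64(251), np.int64(252), np.int64(253), np.int64(254), np.int64(255), np.int64(256), np.int64(257)]
144 [np.int64(249), np.int64(250), np.int64(251), np.int64(252), np.int64(253), np.int64(254), np.int64(255), np.int64(256), np.int64(257)]
146 [np.int64(249), np.int64(250), np.int64(251), np.int64(252), np.int64(253), np.int64(254), np.int64(255), np.int64(256), np.int64(257)]
148 [np.int64(249), np.int64(250), np.int64(251), np.int64
[... 423 characters left out ...]
2), np.int64(253), np.int64(254), np.int64(255), np.int64(256), np.int64(257)]
156 [np.int64(249), np.int64(250), np.int64(255), np.int64(256), np.int64(257)]
158 [np.int64(249), np.int64(250), np.int64(256), np.int64(257)]
160 [np.int64(249), np.int64(250), np.int64(256), np.int64(257)]
162 [np.int64(249), np.int64(250), np.int64(256), np.int64(257)]
164 [np.int64(249), np.int64(250), np.int64(255), np.int64(256), np.int64(257)]
166 [np.int64(249), np.int64(250), np.int64(256), np.int64(257)]
168 [np.int64(249), np.int64(250), np.int64(256), np.int64(257)]
170 [np.int64(249), np.int64(250), np.int64(256), np.int64(257)]
172 [np.int64(249), np.int64(250), np.int64(256), np.int64(257)]
174 []
```

The pointer is now centred on the red line, with red visible equally on both sides and angles of −51.3 against −51.3. Next I release and rise.

>>> play_rows(rows=[[-0.2, [0, 0, 0], [0, 0, 0]], [0.2, [0, 0, 0], [0, 0, 0]], [0.4, [0, 0, -0.5], [0, 0, 0]], [0.6, [0, 0, -3], [0, 0, 0]], [1, [0, 0, -7], [0, 0, 0]]])

```text
t: 4.37
tool_pos: [0.4849, 0.119, 0.1921]
eef_rot: [0.003, 0.901, -0.434, -0.002]
ft_force: [0.5, 0.0, -0.1]
width: 0.0705
gripper_force: 0.0
```

>>> play_rows(rows=[[1, [0, 0, -3.5], [0, 0, 0]], [1, [0, 0, -7.5], [0, 0, 0]], [1, [0, 0, -11.5], [0, 0, 0]], [1, [0, 0, -14], [0, 0, 0]], [1, [0, 0, -14], [0, 0, 0]]])

```text
t: 4.78
tool_pos: [0.4877, 0.1195, 0.3429]
eef_rot: [-0.004, 0.901, -0.434, 0.004]
ft_force: [0.3, -0.2, 0.5]
width: 0.0853
gripper_force: 0.0
```

```bash
python3 - <<'E'
from h import *
from workcell import r
ct=r.calibration('top');c=r.calibration('wrist');w=r.read_camera('wrist');cv2.imwrite('pics/w3.png',w[...,::-1]);s=r.sense();print(s['tool_pos'],s['q'].round(2) if hasattr(s['q'],'round') else s['q'])
C=np.array([.4853,.1195])
h=cv2.cvtColor(w,cv2.COLOR_RGB2HSV)
m=(cv2.inRange(h,(0,120,70),(7,255,255))|cv2.inRange(h,(173,120,70),(180,255,255)))
k,l,st,ce=cv2.connectedComponentsWithStats(m)
for i in range(1,k):
    if st[i,4]>15: print(st[i],ce[i],onz(c,ce[i],.036))
y=-8.6;u=np.array([-np.cos(np.deg2rad(y)),-np.sin(np.deg2rad(y))]);P=np.array([.664,-.0775])
G=P+.094*u+.023*np.array([-np.sin(np.deg2rad(y)),np.cos(np.deg2rad(y))]);print('G',G)
go(r,(*G,.33),171.4)
q=proj(c,[[*C,.036]]);print(q)
cv2.imwrite('pics/w3.png',w[...,::-1])
E
```

```text
[0.48724145 0.11979318 0.33935417] [ 0.64 -0.22 -0.09  0.   -1.69  0.03]
[279   0  19  23 293] [288.09556314   9.22525597] [ 0.56117687 -0.03161682  0.036     ]
[255 113   4  14  39] [256.46153846 118.1025641 ] [0.51391817 0.08338627 0.036     ]
G [ 0.57449621 -0.04070228]
[17.99  3.17  0.93] [ -0.27   0.45 137.11]
[[256.29577607 156.23107905]]
```

View pics/w3.png

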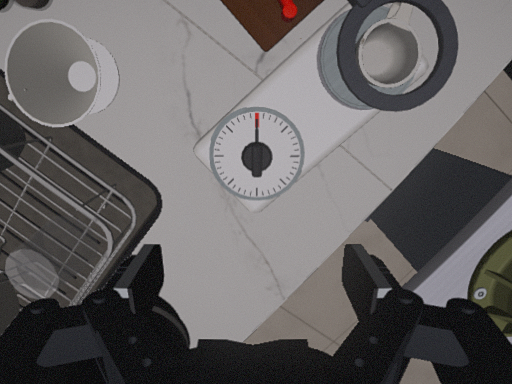

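The pointer stands on the red line after release. Now I rotate and move over the arm.

>>> play_rows(rows=[[1, [3, 0.5, 0.1], [0, 0, 7]], [1, [6.5, 1, 0.1], [0, 0, 14]], [1, [10, 1.6, 0.2], [0, 0, 21]], [1, [14, 2.4, 0.3], [0, 0, 28]], [1, [18, 3.2, 0.5], [0, 0, 35]]])

```text
t: 5.25
tool_pos: [0.5741, -0.0426, 0.3295]
eef_rot: [0.0, 0.727, -0.687, -0.0]
ft_force: [0.4, 0.6, 0.1]
width: 0.0853
gripper_force: 0.0
```

>>> play_rows(rows=[[1, [0, 0, 0], [0, 0, 7]], [1, [0, 0, 0], [0, 0, 14]], [1, [0, 0, 0], [0, 0, 21]], [1, [0, 0, 0], [0, 0, 28]], [1, [0, 0, 0], [0, 0, 35]]])

```text
t: 5.67
tool_pos: [0.5735, -0.0413, 0.329]
eef_rot: [-0.001, -0.486, 0.874, 0.0]
ft_force: [-0.8, -0.5, 0.3]
width: 0.0852
gripper_force: 0.0
```

>>> play_rows(rows=[[1, [0, 0, 0], [0, 0, 7]], [1, [0, 0, 0], [0, 0, 14]], [1, [0, 0, 0], [0, 0, 21]], [1, [0, 0, 0], [0, 0, 28]], [1, [0, 0, 0], [0, 0, 35]]])

```text
t: 6.08
tool_pos: [0.5735, -0.0411, 0.3291]
eef_rot: [-0.001, -0.201, 0.98, 0.0]
ft_force: [-0.4, -0.4, -0.4]
width: 0.0853
gripper_force: 0.0
```

>>> play_rows(rows=[[1, [0, 0, 0], [0, 0, 7]], [1, [0, 0, 0], [0, 0, 14]], [1, [0, 0, 0], [0, 0, 21]], [1, [0, 0, 0], [0, 0, 28]], [1, [0, 0, 0], [0, 0, 32]]])

```text
t: 6.5
tool_pos: [0.5735, -0.0411, 0.3291]
eef_rot: [-0.001, 0.077, 0.997, -0.0]
ft_force: [-0.9, -1.0, -0.4]
width: 0.085
gripper_force: 0.0
```

```bash
python3 - <<'E'
from h import *
from workcell import r
s=r.sense();print(s['tool_pos'],np.round(s['q'],2))
go(r,(.5745,-.0407,.33),171.4)
E
```

```text
[ 0.57350871 -0.04105444  0.32910308] [ 0.28 -0.02  0.07 -0.   -1.66 -2.  ]
[-0.09  0.05 -0.09] [-0.01 -0.08 -0.24]
```

```bash
python3 - <<'E'
from h import *
from workcell import r
c=r.calibration('wrist');w=r.read_camera('wrist')
s=r.read_camera('side');t=r.read_camera('top');cv2.imwrite('pics/w4.png',w[...,::-1]);cv2.imwrite('pics/side4.png',s[...,::-1]);cv2.imwrite('pics/top4.png',t[...,::-1])
cv2.imwrite('pics/v4.png',cv2.resize(w[...,::-1],(800,600),interpolation=2))
np.save('c4.npy',c,allow_pickle=True)
for P in([.664,-.0775,.307],[.664,-.0775,.2175],[.664,-.0775,.16],[.5715,-.0635,.145]):print(proj(c,[P]))
E
```

```text
[[205.91945993 468.69279056]]
[[221.60004469 338.23785121]]
[[227.3818943  291.28938906]]
[[225.32075252 187.72747315]]
```

View pics/v4.png

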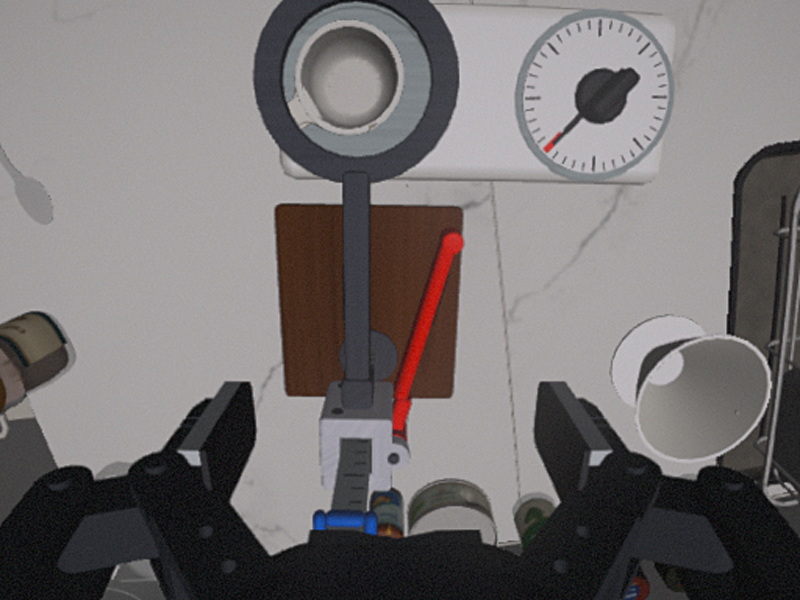

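The view (×1.5625) shows the bar at x≈357 (rows 180–380), the lever from (453,243) to (397,430), the collar at (355,430), the blue ring at (345,520) and the pointer still on red.

```bash
python3 - <<'E'
from h import *
from workcell import r
c=np.load('c4.npy',allow_pickle=True).item();w=cv2.imread('pics/w4.png');h=cv2.cvtColor(w,cv2.COLOR_BGR2HSV).astype(int)
# bar: low saturation dark, rows 135..230
L=[];Rr=[];Lv=[]
for y in range(136,232,4):
    row=h[y]; m=(row[:,1]<80)&(row[:,2]<110);x=np.nonzero(m[205:250])[0]+205
    red=np.nonzero((row[:,1]>150)&((row[:,0]<6)|(row[:,0]>174))&(row[:,2]>100))[0];red=red[(red>240)&(red<310)]
    if y%16==8:print(y,x.min(),x.max(),red.min() if len(red) else '',red.max() if len(red) else '')
    L.append(onz(c,(x.min()-.5,y),.145)[:2])
    if y<205: Rr.append(onz(c,(x.max()+.5,y),.145)[:2])
    if len(red) and y>162:Lv.append(onz(c,(red.max()+.5,y),.144)[:2])
for n,q in(('L',L),('R',Rr),('lev',Lv)):
    q=np.array(q);v=cv2.fitLine(q.astype(np.float32),cv2.DIST_HUBER,0,.01,.01).ravel();print(n,'yaw',np.rad2deg(np.arctan(v[1]/v[0])),'y at x=.571',v[3]+(.571-v[2])*v[1]/v[0],q[0],q[-1])
# ring centre
g=cv2.cvtColor(w,cv2.COLOR_BGR2GRAY)
k=((h[...,1]<80)&(h[...,2]<85)).astype(np.uint8);k[:,:150]=0;k[:,310:]=0;k[112:]=0
cs=max(cv2.findContours(k,0,1)[0],key=cv2.contourArea)
# robust: use points away from image top
print('arm ring',cv2.boundingRect(cs),cv2.minEnclosingCircle(cs))
b=cv2.inRange(cv2.cvtColor(w,cv2.COLOR_BGR2HSV),(105,120,50),(125,255,255));ys,xs=np.nonzero(b);print('blue',xs.min(),xs.max(),ys.min(),ys.max())
for nm in('side0','side4'):
    a=cv2.imread(f'pics/{nm}.png');hb=cv2.inRange(cv2.cvtColor(a,cv2.COLOR_BGR2HSV),(100,110,50),(125,255,255))[110:240,180:310]
    ys,xs=np.nonzero(hb);print(nm,xs.mean()+180,ys.mean()+110,ys.max()+110)
E
```

```text
136 219 236  
152 219 236 284 295
168 220 236 279 288
184 219 236 274 283
200 220 236 269 278
216 221 249 264 272
L yaw -9.937597 y at x=.571 -0.06880192 [ 0.52726538 -0.06110496] [ 0.60726143 -0.07807953]
R yaw -9.730576 y at x=.571 -0.05373019 [ 0.52956197 -0.04663402] [ 0.58754185 -0.05657827]
lev yaw -24.561144 y at x=.571 -0.011731093 [ 0.55973125 -0.00597478] [ 0.61496892 -0.03144811]
arm ring (163, 0, 131, 112) ((227.0, 49.69811248779297), 67.81544494628906)
blue 201 408 316 383
side0 280.0 151.47727272727272 153
side4 280.0 151.47727272727272 153
```

```bash
python3 - <<'E'
from h import *
from workcell import r
go(r,(.5748,-.0419,.184),170.2)
E
```

```text
[-0.15 -0.05 14.53] [-0.01 -0.06  1.43]
```

>>> play_rows(rows=[[1, [-0.1, 0, 2.5], [0, 0, 0.7]], [1, [-0.15, 0, 5.5], [0, 0, 1.4]], [1, [-0.15, 0, 8.5], [0, 0, 1.4]], [1, [-0.15, 0, 10], [0, 0, 1.4]], [1, [-0.15, 0, 10], [0, 0, 1.4]]])

```text
t: 7.07
tool_pos: [0.5735, -0.0414, 0.2248]
eef_rot: [-0.004, 0.085, 0.996, -0.001]
ft_force: [-0.1, 0.4, -0.1]
width: 0.0853
gripper_force: 0.0
```

```bash
python3 - <<'E'
from h import *
from workcell import r
go(r,(.5748,-.0419,.184),170.2)
E
```

```text
[-0.17 -0.02  4.08] [-0.1  -0.45  0.03]
```

>>> play_rows(rows=[[1, [-0.1, 0, 2], [0, 0, 0]], [1, [-0.15, 0, 4.1], [0, 0.4, 0]], [1, [-0.15, 0, 4.1], [0, 0.4, 0]], [0.6, [-0.15, 0, 4.1], [0, 0.4, 0]], [0.45, [-0.15, 0, 4.1], [0, 0.4, 0]]])

```text
t: 7.48
tool_pos: [0.5773, -0.042, 0.1912]
eef_rot: [-0.002, 0.086, 0.996, 0.0]
ft_force: [0.1, 0.1, -0.6]
width: 0.0641
gripper_force: 0.0
```

>>> play_rows(rows=[[0.45, [0, 0, 0], [0, 0, 0]], [0.45, [0, 0, 0], [0, 0, 0]], [0.4, [0, 0, 0], [0, 0, 0]], [0.4, [0, 0, 0], [0, 0, 0]]])

```text
t: 7.82
tool_pos: [0.5768, -0.0418, 0.1897]
eef_rot: [-0.003, 0.086, 0.996, 0.0]
ft_force: [0.5, -0.2, 0.3]
width: 0.0596
gripper_force: 0.0
```

```bash
python3 - <<'E'
from h import *
from workcell import r
c=r.calibration('wrist');w=r.read_camera('wrist');s=r.sense();print(s['tool_pos'],s['width'])
cv2.imwrite('pics/w5.png',cv2.resize(w[150:384,100:412,::-1],None,fx=2.5,fy=2.5,interpolation=2))
go(r,(.5748,-.0419,.184),170.2)
E
```

```text
[ 0.57670762 -0.04183867  0.18944642] 0.05965623622063914
[ 0.18 -0.04  0.55] [ 0.01 -0.37 -0.1 ]
```

View pics/w5.png

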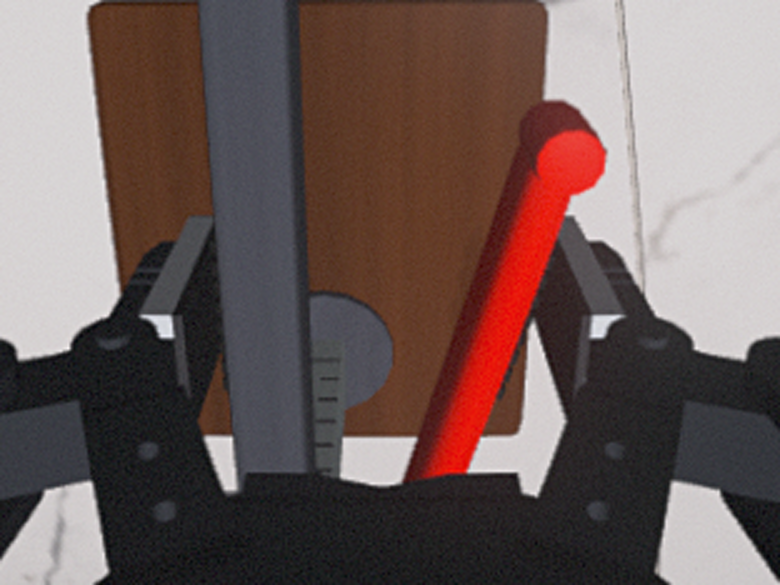

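Both fingers straddle the bar (left) and the lever (right) with small gaps, as intended. Now I lower slightly and close in small steps.

>>> play_rows(rows=[[0.4, [0.15, 0, 0.5], [0, 0, 0]], [0.4, [0.15, 0, 0.5], [0, 0, 0]], [0.35, [0.15, 0, 0.5], [0, 0, 0]], [0.35, [0.15, 0, 0.5], [0, 0, 0]], [0.35, [0.15, 0, 0.5], [0, 0, 0]]])

```text
t: 8.28
tool_pos: [0.5749, -0.0409, 0.1835]
eef_rot: [-0.004, 0.086, 0.996, 0.001]
ft_force: [-1.2, 5.3, -1.7]
width: 0.0579
gripper_force: 2.1
```

>>> play_rows(rows=[[0.31, [0, 0, 0], [0, 0, 0]], [0.31, [0, 0, 0], [0, 0, 0]], [0.31, [0, 0, 0], [0, 0, 0]]])

```text
t: 8.53
tool_pos: [0.5749, -0.0415, 0.1838]
eef_rot: [-0.004, 0.086, 0.996, 0.0]
ft_force: [-3.4, 3.7, 0.0]
width: 0.0562
gripper_force: 6.8
```

>>> play_rows(rows=[[0.28, [0, 0, 0], [0, 0, 0]], [0.28, [0, 0, 0], [0, 0, 0]], [0.28, [0, 0, 0], [0, 0, 0]]])

```text
t: 8.78
tool_pos: [0.5748, -0.042, 0.184]
eef_rot: [-0.004, 0.086, 0.996, -0.0]
ft_force: [-3.7, 0.6, 1.5]
width: 0.0548
gripper_force: 8.6
```

>>> play_rows(rows=[[0.3, [0, 0, 0], [0, 0, 0]], [0.3, [0, 0, 0], [0, 0, 0]], [0.3, [0, 0, 0], [0, 0, 0]]])

```text
t: 9.03
tool_pos: [0.5756, -0.0419, 0.1843]
eef_rot: [-0.003, 0.086, 0.996, 0.0]
ft_force: [1.1, -1.0, -0.9]
width: 0.0554
gripper_force: 0.5
```

>>> play_rows(rows=[[0.288, [0, 0, 0], [0, 0, 0]], [0.288, [0, 0, 0], [0, 0, 0]], [0.288, [0, 0, 0], [0, 0, 0]]])

```text
t: 9.28
tool_pos: [0.5755, -0.0421, 0.1844]
eef_rot: [-0.003, 0.086, 0.996, -0.0]
ft_force: [2.3, -4.5, -1.3]
width: 0.0549
gripper_force: 2.1
```

>>> play_rows(rows=[[0.282, [0, -0.03, 0], [0, 0, 0]], [0.282, [0, -0.03, 0], [0, 0, 0]], [0.282, [0, -0.03, 0], [0, 0, 0]]])

```text
t: 9.53
tool_pos: [0.5755, -0.0422, 0.1845]
eef_rot: [-0.003, 0.086, 0.996, 0.0]
ft_force: [2.7, -4.3, 0.7]
width: 0.0552
gripper_force: 4.9
```

>>> play_rows(rows=[[0.282, [0, -0.03, -0.2], [0, 0, 0]], [0.282, [0, -0.03, -0.5], [0, 0, 0]], [0.282, [0, -0.03, -0.8], [0, 0, 0]], [0.282, [0, -0.03, -1], [0, 0, 0]], [0.282, [0, -0.03, -1], [0, 0, 0]]])

```text
t: 9.95
tool_pos: [0.5753, -0.0422, 0.1935]
eef_rot: [-0.003, 0.087, 0.996, 0.0]
ft_force: [4.5, -3.7, -2.3]
width: 0.0547
gripper_force: 5.6
```

```bash
cat > look.py <<'E'
import sys
from h import *
from workcell import r
n=sys.argv[1];s=r.sense();print(s['t'],s['tool_pos'],s['ft_force'],s['width'],s['gripper_force'])
c=r.calibration('wrist');w=r.read_camera('wrist')[...,::-1];a=np.mean([r.read_camera('side')[...,::-1] for _ in range(3)],0).astype(np.uint8)
cv2.imwrite(f'pics/w{n}.png',w);cv2.imwrite(f'pics/s{n}.png',a)
h=cv2.cvtColor(w,cv2.COLOR_BGR2HSV)
b=cv2.inRange(h,(105,120,50),(125,255,255));k,l,st,ce=cv2.connectedComponentsWithStats(b)
print('wrist blue',[list(st[i])+list(ce[i].round(1)) for i in range(1,k) if st[i,4]>10])
# side: column profile through the post
p=a[140:205,276:285].astype(float).mean(1).round().astype(int)
for i in range(0,65):print(140+i,*p[i],end=' | ')
E
python3 look.py 6
```

```text
9.95 [ 0.57528162 -0.04217339  0.19348447] [ 4.47019324 -3.74929904 -2.30581825] 0.05470003275683112 5.630740695632994
wrist blue []
140 70 69 65 | 141 71 70 66 | 142 70 68 65 | 143 71 70 66 | 144 70 69 66 | 145 71 70 66 | 146 72 70 66 | 147 74 71 67 | 148 79 72 68 | 149 81 71 66 | 150 87 70 62 | 151 112 68 52 | 152 129 60 36 | 153 100 50 35 | 154 74 60 55 | 155 80 79 76 | 156 84 84 82 | 157 83 82 80 | 158 83 82 80 | 159 84 83 81 | 160 84 84 81 | 161 82 81 79 | 162 79 79 75 | 163 76 75 72 | 164 77 75 73 | 165 81 79 77 | 166 90 87 84 | 167 93 90 88 | 168 91 89 86 | 169 93 89 87 | 170 130 123 121 | 171 179 168 168 | 172 179 168 169 | 173 130 123 123 | 174 96 91 92 | 175 96 91 92 | 176 97 92 92 | 177 98 92 93 | 178 98 92 93 | 179 98 93 94 | 180 98 92 93 | 181 98 93 94 | 182 99 94 95 | 183 99 94 95 | 184 98 93 94 | 185 99 94 95 | 186 101 96 97 | 187 103 99 99 | 188 101 99 98 | 189 100 99 97 | 190 102 101 100 | 191 104 104 103 | 192 105 104 103 | 193 104 104 103 | 194 104 104 103 | 195 103 102 101 | 196 102 101 100 | 197 104 104 102 | 198 107 106 105 | 199 104 103 103 | 200 96 96 95 | 201 82 82 84 | 202 73 75 78 | 203 74 75 78 | 204 74 75 79 |
```

```bash
cat > hz.py <<'E'
import sys
from h import *
from workcell import r
from scipy.optimize import brentq
c=r.calibration('side');yaw=np.deg2rad(-9.8);ax=np.array([.664,-.0774]);ny=np.array([np.sin(yaw),-np.cos(yaw)])
def zrow(row,d,col=280):
    P=lambda z:proj(c,[[*(ax+d*ny),z]])[0][1]-row
    return brentq(P,.05,.35)
for f in sys.argv[1:]:
    a=cv2.imread(f'pics/{f}.png').astype(float)[:,276:285].mean(1);g=a.mean(1);blue=a[:,0]-a[:,2]
    # ring bottom edge: blue half crossing below its peak
    def cross(v,i0,i1,t):
        for i in range(i0,i1):
            if v[i]>=t>v[i+1]:return i+(v[i]-t)/(v[i]-v[i+1])
    pk=140+np.argmax(blue[140:165]);base=np.median(blue[157:161]);rb=cross(blue,pk,pk+8,(blue[pk]+base)/2)
    ct=pk+6+np.argmax(g[pk+6:195]);
    face=np.median(g[ct+4:ct+10]);e=cross(g,ct,ct+8,(g[ct]+face)/2)
    zr=zrow(rb,.0145);zc=zrow(e,.021)
    print(f,'rows ring',round(rb,2),'collar',round(e,2),g[ct].round(),'z ring',round(zr,4),'collar',round(zc,4),'gap mm',round((zr-zc)*1e3,1))
E
python3 hz.py side0 side4 s6
```

```text
side0 rows ring 153.37 collar 175.71 170.0 z ring 0.224 collar 0.1585 gap mm 65.6
side4 rows ring 153.37 collar 175.73 170.0 z ring 0.224 collar 0.1584 gap mm 65.6
s6 rows ring 153.38 collar 172.83 172.0 z ring 0.224 collar 0.1676 gap mm 56.4
```

```bash
python3 - <<'E'
from h import *
c=np.load('c4.npy',allow_pickle=True).item();w=cv2.imread('pics/w4.png')
for cols in((206,211),(213,218),(232,237)):
    p=w[236:346,cols[0]:cols[1]].astype(float).mean(1).round().astype(int);print(cols)
    for i in list(range(0,50))+list(range(80,110)):print(236+i,*p[i],end=' | ')
    print()
crop=cv2.resize(w[225:350,190:270],None,fx=4.5,fy=4.5,interpolation=2);cv2.imwrite('pics/z4.png',crop)
E
```

```text
(206, 211)
236 35 46 72 | 237 33 46 71 | 238 33 46 71 | 239 36 44 70 | 240 32 44 70 | 241 31 45 70 | 242 35 45 69 | 243 33 44 70 | 244 36 45 71 | 245 35 46 70 | 246 37 47 68 | 247 40 48 68 | 248 39 49 69 | 249 41 49 67 | 250 49 54 69 | 251 47 53 70 | 252 45 50 65 | 253 61 62 71 | 254 113 111 113 | 255 118 116 117 | 256 109 107 110 | 257 101 98 100 | 258 99 97 99 | 259 92 90 91 | 260 89 88 89 | 261 85 80 82 | 262 80 78 79 | 263 79 76 78 | 264 79 75 76 | 265 76 72 74 | 266 75 71 73 | 267 94 89 91 | 268 137 129 131 | 269 172 162 163 | 270 169 158 161 | 271 169 158 161 | 272 168 157 160 | 273 169 159 161 | 274 170 160 162 | 275 170 159 161 | 276 170 159 161 | 277 169 159 161 | 278 169 158 161 | 279 167 157 159 | 280 167 157 160 | 281 168 157 159 | 282 170 159 160 | 283 169 159 161 | 284 168 158 161 | 285 170 159 161 | 316 162 161 166 | 317 162 162 165 | 318 162 162 165 | 319 164 163 166 | 320 161 161 163 | 321 162 161 166 | 322 163 162 165 | 323 162 162 165 | 324 164 163 167 | 325 164 164 168 | 326 143 141 143 | 327 98 92 92 | 328 74 54 47 | 329 77 42 26 | 330 97 52 30 | 331 117 57 29 | 
[... 2053 characters left out ...]
 272 170 159 162 | 273 171 161 163 | 274 173 162 165 | 275 172 161 164 | 276 174 163 166 | 277 174 163 165 | 278 175 164 167 | 279 170 161 163 | 280 131 126 127 | 281 66 67 66 | 282 54 51 51 | 283 60 59 60 | 284 70 68 65 | 285 69 67 66 | 316 99 99 99 | 317 101 99 100 | 318 100 99 98 | 319 97 96 97 | 320 96 95 95 | 321 95 93 93 | 322 93 93 91 | 323 98 95 96 | 324 98 95 96 | 325 97 97 96 | 326 96 95 95 | 327 70 64 63 | 328 60 43 36 | 329 67 41 31 | 330 88 48 31 | 331 107 54 30 | 332 122 61 31 | 333 131 65 32 | 334 136 65 24 | 335 132 65 32 | 336 126 64 31 | 337 122 64 36 | 338 123 65 33 | 339 127 67 35 | 340 123 64 32 | 341 65 39 27 | 342 32 27 27 | 343 26 27 26 | 344 31 29 29 | 345 28 27 27 |
```

View pics/z4.png

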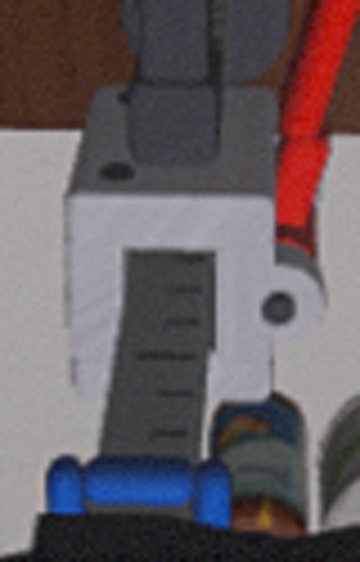

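```bash
python3 - <<'E'
from h import *
from scipy.optimize import brentq
c=np.load('c4.npy',allow_pickle=True).item()
yaw=np.deg2rad(-9.8);u=np.array([np.cos(yaw),np.sin(yaw),0])
e=onz(c,(225,268.0),.160);A=e+.025*u;print('front edge',e,'axis',A)
h=onz(c,(225,280.5),.160);print('post front offset from edge mm',(h-e)@u*1e3)
# back edge of the collar top: row ~ (395/4.5+225)
print('back edge',(onz(c,(225,225+396/4.5),.160)-e)@u*1e3)
o,d=ray(c,(221,326.4))
# in plane (s along u, z)
def gap(z,rad=.0035):
    s0,z0=(A-o)@u-.0135, z+.0035-o[2]; ds,dz=d@u,d[2]
    n=np.array([-dz,ds])/np.hypot(ds,dz); return n@[s0,z0]
for edge,row in(('lo',325.9),('mid',326.4),('hi',327.2)):
    o,d=ray(c,(221,row))
    f=lambda z:abs(gap(z))-.0035
    zs=np.linspace(.19,.25,601);v=[gap(z) for z in zs];i=[zs[k] for k in range(600) if (abs(v[k])-.0035)*(abs(v[k+1])-.0035)<0]
    t=((A-o)@u-.017)/(d@u);print(edge,'tangent roots',i,'square-section',o[2]+t*d[2])
E
```

```text
front edge [ 0.63972448 -0.07514151  0.16      ] axis [ 0.66435968 -0.07939675  0.16      ]
post front offset from edge mm 12.884260464997253
back edge 48.61705592805753
lo tangent roots [np.float64(0.2102), np.float64(0.2207)] square-section 0.2229168849872342
mid tangent roots [np.float64(0.2107), np.float64(0.2212)] square-section 0.22341512984363007
hi tangent roots [np.float64(0.2115), np.float64(0.222)] square-section 0.22420819293430813
```

The crop shows a round-sectioned blue ring with its lower edge at row ≈326 of the full image and the collar's top front edge at row 268. That puts the ring's underside at about 0.222 m. I lift the arm most of the way.

>>> play_rows(rows=[[0.282, [0, 0, -0.3], [0, 0, 0]], [0.282, [0, 0, -0.9], [0, 0, 0]], [0.282, [0, 0, -1.5], [0, 0, 0]], [0.282, [0, 0, -2.1], [0, 0, 0]], [0.282, [0, 0, -2.5], [0, 0, 0]]])

```text
t: 10.57
tool_pos: [0.5753, -0.0422, 0.2182]
eef_rot: [-0.004, 0.087, 0.996, 0.0]
ft_force: [4.8, -3.5, -5.2]
width: 0.0551
gripper_force: 6.0
```

>>> play_rows(rows=[[0.282, [0, 0, -0.3], [0, 0, 0]], [0.282, [0, 0, -0.9], [0, 0, 0]], [0.282, [0, 0, -1.5], [0, 0, 0]], [0.282, [0, 0, -2], [0, 0, 0]], [0.282, [0, 0, -2.3], [0, 0, 0]]])

```text
t: 10.98
tool_pos: [0.5753, -0.0422, 0.2411]
eef_rot: [-0.004, 0.087, 0.996, 0.0]
ft_force: [3.1, -3.2, -5.3]
width: 0.0547
gripper_force: 6.0
```

```bash
python3 look.py 7; python3 - <<'E'
import cv2
a=cv2.imread('pics/s7.png');cv2.imwrite('pics/z7.png',cv2.resize(a[130:210,235:310],None,fx=7,fy=7,interpolation=0))
E
```

```text
10.9833 [ 0.57530041 -0.04216954  0.24109689] [ 3.0791793  -3.19484152 -5.32897817] 0.05466693463963566 5.954962642863393
wrist blue []
140 69 68 64 | 141 70 68 65 | 142 71 69 66 | 143 70 69 65 | 144 71 69 66 | 145 71 70 67 | 146 72 70 67 | 147 75 72 68 | 148 79 72 67 | 149 80 71 66 | 150 86 69 63 | 151 111 68 53 | 152 126 59 36 | 153 99 54 40 | 154 101 88 85 | 155 150 142 141 | 156 171 161 161 | 157 138 130 130 | 158 102 96 96 | 159 93 87 89 | 160 95 90 90 | 161 95 90 91 | 162 96 91 91 | 163 96 91 92 | 164 96 91 91 | 165 96 91 92 | 166 96 91 91 | 167 96 91 92 | 168 96 91 92 | 169 97 92 93 | 170 96 92 92 | 171 98 93 94 | 172 99 95 95 | 173 95 93 92 | 174 93 91 89 | 175 94 93 91 | 176 95 95 92 | 177 96 95 94 | 178 96 95 94 | 179 96 95 93 | 180 96 96 94 | 181 98 97 96 | 182 99 98 96 | 183 99 99 97 | 184 99 98 97 | 185 99 99 97 | 186 99 98 97 | 187 99 98 96 | 188 98 97 95 | 189 100 99 98 | 190 103 102 101 | 191 104 103 102 | 192 105 104 103 | 193 104 103 102 | 194 105 104 103 | 195 103 102 101 | 196 102 101 100 | 197 105 104 103 | 198 107 106 105 | 199 104 104 103 | 200 95 95 95 | 201 82 82 84 | 202 74 75 78 | 203 75 76 80 | 204 74 76 79 |
```

View pics/z7.png

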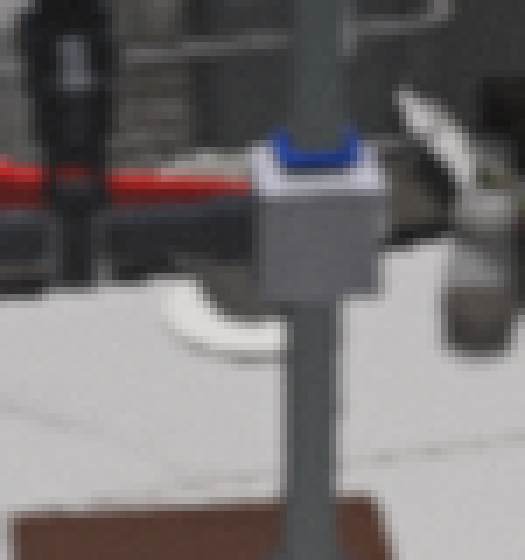

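The side crop shows the collar's bright top close under the ring, with the ring's lower edge at row ≈154.3 and the collar's near top edge at row ≈157.1. I'll work out the remaining gap.

```bash
python3 hz.py s7; python3 - <<'E'
from h import *
from workcell import r
c=r.calibration('side');yaw=np.deg2rad(-9.8);ax=np.array([.664,-.0774]);ny=np.array([np.sin(yaw),-np.cos(yaw)])
o=ray(c,(280,155))[0]
row=lambda d,z:proj(c,[[*(ax+d*ny),z]])[0][1]
for z in(.219,.2215,.224):
    # ring: lower tangent of tube radius 3.5 at d=.011
    th=np.linspace(0,2*np.pi,361);low=max(row(.011+.0035*np.cos(t),z+.0035+.0035*np.sin(t)) for t in th)
    top=min(row(.011+.0035*np.cos(t),z+.0035+.0035*np.sin(t)) for t in th)
    print(z,'ring low',low,'top',top,'square',row(.0145,z),'collar edge',row(.021,z),'diff',row(.021,z)-low)
print('rows per mm',(row(.021,.21)-row(.021,.22))/10)
E
```

```text
s7 rows ring 153.26 collar 199.86 104.0 z ring 0.2244 collar 0.0789 gap mm 145.4
0.219 ring low 154.63322249926028 top 152.0676120565873 square 155.05193128682532 collar edge 156.05494687872152 diff 1.4217243794612386
0.2215 ring low 153.8000160981035 top 151.23070525499384 square 154.2179353934679 collar edge 155.2175323550226 diff 1.4175162569191002
0.224 ring low 152.96479365397545 top 150.3917383091383 square 153.3818823708101 collar edge 154.37803994724476 diff 1.4132462932693102
rows per mm 0.3332313282752864
```

>>> play_rows(rows=[[0.282, [0, 0, -0.2], [0, 0, 0]], [0.282, [0, 0, -0.44], [0, 0, 0]], [0.282, [0, 0, -0.44], [0, 0, 0]], [0.282, [0, 0, -0.44], [0, 0, 0]]])

```text
t: 11.52
tool_pos: [0.5753, -0.0422, 0.2464]
eef_rot: [-0.004, 0.086, 0.996, 0.0]
ft_force: [0.5, -2.5, -2.6]
width: 0.0548
gripper_force: 5.7
```

```bash
python3 look.py 8 | cut -c1-700; python3 - <<'E'
import cv2,numpy as np
for n in(6,7,8):
    a=cv2.imread(f'pics/s{n}.png').astype(float)
    print(n,a[148:162,276:285,2].mean(1).round(),a[:,276:285,2].mean(1)[196:204].round())
E
```

```text
11.5167 [ 0.57526265 -0.04215671  0.24639612] [ 0.48552027 -2.46596301 -2.58594452] 0.05484077938334056 5.745756849646568
wrist blue []
140 71 69 65 | 141 70 69 65 | 142 71 69 66 | 143 71 69 66 | 144 71 69 66 | 145 71 69 66 | 146 72 70 67 | 147 75 71 67 | 148 79 72 67 | 149 81 72 67 | 150 86 69 62 | 151 110 66 50 | 152 126 60 38 | 153 122 81 72 | 154 148 133 130 | 155 157 148 148 | 156 121 114 115 | 157 94 89 90 | 158 93 88 89 | 159 95 90 90 | 160 95 90 90 | 161 95 90 91 | 162 96 91 92 | 163 96 90 92 | 164 96 90 91 | 165 95 90 90 | 166 96 91 92 | 167 96 91 91 | 168 96 91 92 | 169 96 91 92 | 170 94 90 91 | 171 91 89 88 | 172 92 90 89 | 173 93 92 90 | 174 93 92 90 | 175 94 93 91 | 176 95 94 93 | 177 96 95 93 | 178 96 94 93 | 179 97 96 94 | 180 96 95 94 | 181 98 97 95 | 182 99 97 96 | 183 99 99 97 | 184 100 99 97 | 185 99 98 97
6 [68. 66. 62. 52. 36. 35. 55. 76. 82. 80. 80. 81. 81. 79.] [100. 102. 105. 103.  95.  84.  78.  78.]
7 [ 67.  66.  63.  53.  36.  40.  85. 141. 161. 130.  96.  89.  90.  91.] [100. 103. 105. 103.  95.  84.  78.  80.]
8 [ 67.  67.  62.  50.  38.  72. 130. 148. 115.  90.  89.  90.  90.  91.] [100. 103. 105. 103.  95.  84.  78.  79.]
```

The collar's top is now level with the ring's underside: the corrected side rows give 0.2217 for the collar and 0.2215 for the ring, and the TCP agrees. I squeeze in steps, shifting the hand and compensating for the pads' forward swing.

>>> play_rows(rows=[[0.23, [0, -0.11, -0.04], [0, 0, 0]], [0.18, [0, -0.22, -0.08], [0, 0, 0]], [0.13, [0, -0.32, -0.12], [0, 0, 0]], [0.08, [0, -0.43, -0.15], [0, 0, 0]], [0.08, [0, -0.43, -0.15], [0, 0, 0]]])

```text
t: 12.13
tool_pos: [0.5745, -0.0463, 0.2477]
eef_rot: [-0.004, 0.086, 0.996, 0.001]
ft_force: [-1.3, -1.3, -3.4]
width: 0.0461
gripper_force: 9.1
```

```bash
cat > edge.py <<'E'
import sys
from h import *
from workcell import r
s=r.sense();print(s['t'],s['tool_pos'],s['ft_force'],s['width'],s['gripper_force'])
a=np.mean([r.read_camera('side')[...,::-1] for _ in range(3)],0);cv2.imwrite(f'pics/s{sys.argv[1]}.png',a)
v=a[148:162,276:285,2].mean(1);print(v.round())
i=4+np.argmax(v[4:9])
for k in range(i,13):
    if v[k]>=127>v[k+1]:e=148+k+(v[k]-127)/(v[k]-v[k+1]);print('collar edge',e,'z',.2215-(e-.5-155.2175)/333.2);break
E
python3 edge.py 9
```

```text
12.1333 [ 0.57451265 -0.04633545  0.24765841] [-1.27952422 -1.28784121 -3.43742038] 0.04610932340230975 9.082984090782702
[ 68.  67.  63.  52.  38.  65. 126. 150. 118.  90.  89.  91.  91.  92.]
collar edge 155.720741599073 z 0.22149027131130555[ WARN:0@3.369] global loadsave.cpp:1063 imwrite_ Unsupported depth image for selected encoder is fallbacked to CV_8U.
```

>>> play_rows(rows=[[0.03, [0, -0.11, -0.04], [0, 0, 0]], [-0.02, [0, -0.22, -0.07], [0, 0, 0]], [-0.07, [0, -0.32, -0.1], [0, 0, 0]], [-0.12, [0, -0.43, -0.13], [0, 0, 0]], [-0.12, [0, -0.43, -0.13], [0, 0, 0]]])

```text
t: 12.7
tool_pos: [0.5738, -0.0505, 0.2488]
eef_rot: [-0.004, 0.086, 0.996, 0.001]
ft_force: [-3.0, -0.4, -5.8]
width: 0.0373
gripper_force: 8.6
```

```bash
python3 edge.py 10 2>/dev/null
```

```text
12.7 [ 0.57375788 -0.05054538  0.24880817] [-2.99327792 -0.42840368 -5.81925434] 0.037337250632211404 8.648941459832713
[ 68.  67.  63.  51.  37.  63. 124. 151. 119.  90.  89.  90.  91.  91.]
collar edge 155.7465909090909 z 0.22141269234966712
```

>>> play_rows(rows=[[-0.17, [0, -0.11, -0.03], [0, 0, 0]], [-0.22, [0, -0.22, -0.06], [0, 0, 0]], [-0.27, [0, -0.32, -0.08], [0, 0, 0]], [-0.32, [0, -0.4, -0.09], [0, 0, 0]], [-0.34, [0, -0.42, -0.09], [0, 0, 0]]])

```text
t: 13.27
tool_pos: [0.573, -0.055, 0.2501]
eef_rot: [-0.004, 0.086, 0.996, 0.0]
ft_force: [-4.6, 0.5, -5.4]
width: 0.0286
gripper_force: 15.8
```

>>> play_rows(rows=[[-0.36, [0, 0, 0], [0, 0, 0]], [-0.37, [0, 0, 0], [0, 0, 0]], [-0.38, [0, 0, 0], [0, 0, 0]]])

```text
t: 13.52
tool_pos: [0.5729, -0.0553, 0.2502]
eef_rot: [-0.004, 0.086, 0.996, -0.0]
ft_force: [-5.8, -2.4, -5.0]
width: 0.0276
gripper_force: 36.7
```

```bash
python3 edge.py 11 2>/dev/null
```

```text
13.5167 [ 0.57287023 -0.05534756  0.25024017] [-5.77654902 -2.3983395  -4.99165292] 0.027553277541183915 36.67126178741455
[ 68.  66.  63.  51.  38.  69. 128. 148. 116.  90.  89.  90.  91.  91.]
collar edge 155.66589057043075 z 0.2216548902448057
```

>>> play_rows(rows=[[-0.375, [0, 0, 0], [0, 0, 0]], [-0.375, [0, 0, 0], [0, 0, 0]], [-0.375, [0, 0, 0], [0, 0, 0]], [-0.375, [0, 0, 0], [0, 0, 0]], [-0.375, [0, 0, 0], [0, 0, 0]]])

```text
t: 14.08
tool_pos: [0.5729, -0.0554, 0.2503]
eef_rot: [-0.004, 0.086, 0.996, -0.0]
ft_force: [-5.3, -1.5, -4.5]
width: 0.0272
gripper_force: 36.6
```

```bash
python3 edge.py 12 2>/dev/null; python3 - <<'E'
from h import *
from workcell import r
c=r.calibration('wrist');w=r.read_camera('wrist');h=cv2.cvtColor(w,cv2.COLOR_RGB2HSV)
m=cv2.inRange(h,(0,140,90),(6,255,255))|cv2.inRange(h,(174,140,90),(180,255,255))
k,l,st,ce=cv2.connectedComponentsWithStats(m)
for i in range(1,k):
    if st[i,4]>15:
        ys,xs=np.nonzero(l==i);z=.2057 if st[i,4]>200 else .036
        Q=np.array([onz(c,(xs[ys==y].max()+.5,y),z)[:2] for y in range(st[i,1]+10,st[i,1]+st[i,3]-2)]) if st[i,4]>200 else []
        print(st[i],ce[i].round(1))
        if len(Q)>5:
            v=cv2.fitLine(Q.astype(np.float32),2,0,.01,.01).ravel();print('yaw',np.rad2deg(np.arctan(v[1]/v[0])))
E
```

```text
14.0833 [ 0.57288619 -0.05536187  0.25027749] [-5.31071534 -1.52333459 -4.47081624] 0.027233422385618922 36.64064168930054
[ 68.  66.  64.  51.  39.  70. 128. 148. 116.  90.  89.  90.  91.  91.]
collar edge 155.66318234610918 z 0.22166301816894005
[388  80  14  17  58] [393.4  89.7]
[ 263  189   31  153 3029] [274.9 261.1]
yaw -11.119792
```

```bash
python3 -c "
from workcell import r
print(r.close_job())"
```

```text
the job is handed in; nothing more can be done
None
```

The job is handed in at about 14 s: the dial reads zero on the red line, the arm's collar measures level with the blue ring's underside to within about 1 mm, and the lever is squeezed shut at about 37 N and still held (I viewed 12 pictures, over the limit of 10).

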